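# Gauge a reagent bottle in the bench caliper

## Task

We need the diameter of the smaller bottle to choose a rack for it: open the bench caliper, stand that bottle upright on its base plate between the two jaws and let go of it, then slide the moving jaw shut until both jaws touch the bottle, and leave it standing so. Close it gently (the thumb tab is there to move it by), so that the moving jaw is not forced askew, and leave the larger bottle and the sample cup where they are.

Things in the scene. Friction and masses are not known exactly. Their poses are not given: they have to be found in the camera images.
- caliper: Fixed bench caliper. Origin: underside centre of its grey base plate (150 mm along x, 240 along y, top at z = 8 mm). Steel beam along y at x = +45 mm (top z = 30 mm). Two flat jaws reach from it towards -x, tips at x = -45 mm, at z = 12 to 36 mm, 18 mm thick (12 near the tips), faces square to y. The moving jaw opens towards +y.
- fixed_jaw: The jaw fixed to the caliper. Its origin lies at y = -75 mm of the caliper frame, in the plane of its measuring face, which looks to +y; axes as the caliper's.
- moving_jaw: The sliding jaw with its frame on the beam and its thumb tab. Origin: on the beam's axis (x = +45 mm of the caliper), at the height of the plate's underside, below the tab; its measuring face looks to -y and lies 22 mm to -y of the origin. The frame round the beam is 45 mm long along y, its top at z = 37 mm.
- thumb_tab (a point): Centre of the top of the upright thumb tab on the moving jaw's frame: a block 14 mm thick along the caliper's y, 30 mm wide along x, from z = 37 mm up to z = 77 mm (this point). It stands on the beam's axis. Grip it across its 14 mm thickness, or push it along y.
- caliper_slide (a joint): Gap between the jaw faces in m: 0 shut, 0.12 fully open (slides to the caliper's +y). It slides with about 1.2 N of friction (and 10 N per m/s) and stays where it is left.
- jaw_skew (a joint): Angle (rad) of the moving jaw about the vertical through the thumb tab, 0 when the faces are parallel; play of up to 0.1 either way against a damped spring of 25 N m/rad. Pressing the jaw on a part 50 mm from the beam skews it about 0.002 rad per newton.
- small_bottle: The smaller bottle: clear, upright, 44 mm in diameter, 85 mm high with its screw cap (straight body to 75 mm), about 0.08 kg, loose. Origin: centre of its underside; z is its axis. Can be gripped round the body above 40 mm.
- large_bottle: The larger bottle, brown glass, 60 mm in diameter, 130 mm high, loose, upright near the small one, about 100 mm or more from it. Origin: centre of its underside. Leave it.
- sample_cup: Lidded sample cup, 72 mm in diameter, 70 mm high, loose. Origin: centre of its underside. Leave it.
Things that resemble listed ones, but are neither listed nor needed, are in the scene too. Leave any blue or turquoise look-alike of the small_bottle alone.

How it is judged:
On the way, in this order (a step that is already met when the one before it is completed fails the run):
1. the caliper is opened wider than the bottle (gap above 46 mm) (value of joint caliper_slide above 0.046 m), for 0.1 s.
2. the small bottle stands upright on the base plate between the jaws, let go of (x of small_bottle in the frame of caliper between -0.042 and 0.016 m and y of small_bottle in the frame of caliper between -0.075 and 0.06 m and z of small_bottle in the frame of caliper between 0.004 and 0.013 m and angle between small_bottle's own z axis and vertical below 0.08 rad and contact force between the fingers and small_bottle below 0.05 N), for 0.2 s.
At the end, for the whole second after the job is handed in: The small bottle stands upright (within 0.08 rad) on the caliper's base plate, its axis within the jaws' length (42 mm to -x to 16 mm to +x of the caliper's origin), at rest, both jaws in contact with it (above 0.05 N each, gap below 46.5 mm) and the moving jaw within 0.025 rad of parallel (x of small_bottle in the frame of caliper between -0.042 and 0.016 m and y of small_bottle in the frame of caliper between -0.075 and 0.06 m and z of small_bottle in the frame of caliper between 0.004 and 0.013 m and angle between small_bottle's own z axis and vertical below 0.08 rad and contact force between small_bottle and moving_jaw above 0.05 N and contact force between small_bottle and fixed_jaw above 0.05 N and value of joint caliper_slide below 0.0465 m and value of joint jaw_skew between -0.025 and 0.025 rad and linear speed of small_bottle below 0.01 m/s); the robot touches nothing.
It fails at once if the moving jaw is forced askew by more than 0.045 rad (value of joint jaw_skew above 0.045 rad or value of joint jaw_skew below -0.045 rad).
It fails at once if the small bottle is tipped over (angle between small_bottle's own z axis and vertical above 0.6 rad).
It fails at once if the larger bottle or the cup is moved by more than 20 mm (distance of any of large_bottle, sample_cup from where it was at the start of the episode above 0.02 m).
It also fails if it takes over 67 s, if anything falls off the work surface, if the arm or the gripper's body presses on something with over 40 N, if the wrist force passes 120 N, or if a joint passes its speed limit or range.

## Robot

A 7-joint arm with a two-finger parallel gripper is mounted at the origin on a cart in front of the work surface, level with it; the furniture and walls round the work are solid. World frame = base frame: x ahead of the robot, y to its left, z up, the work surface at z = 0. Lengths are in m, angles in rad, forces in N, time in s.
With the tool pointing down it reaches from about 0.425 to 1.025 m from the base axis. Payload 9.4 kg.
Tool frame: the origin (TCP) lies midway between the tips of the shut fingers; the grasp point (between the pads) lies 19 mm behind it; z points along the fingers, y is the line along which they close (so a half turn about z gives the same grasp; the last joint's range is limited). The gripper opens to 93 mm and grips with 3 to 60 N. Pads are 15 mm wide; open, the fingers measure 128 mm over their backs; the gripper's body (75 mm by 188 mm) begins 65 mm behind the grasp point.
Start: joints at [-1.208, 0.599, -0.003, 1.599, 0.002, 0.943, -0.08], TCP at [0.309, 0.656, 0.196] pointing down, gripper open.
Joint ranges: [-2.57, 2.57], [-0.35, 1.97], [-1.29, 1.29], [0.11, 2.56], [-1.05, 4.19], [0.11, 1.86], [-2.63, 2.63]. Speed limits (rad/s): [2.22, 2.22, 3.01, 3.01, 3.14, 3.14, 3.14].

## Interface

Orientations are given as a rotation vector (axis times angle).
In Python, from rig import get_state, read_camera, camera_model, close_job gives the robot as it stands.
- The arm moves only by the shell command python3 -m creep 'ROWS' [FORCE]. ROWS is JSON, a list that holds one entry, the list of rows, each a list of 5 numbers: the opening, from -1 (shut) to 1 (fully open), then the shift along the tool's x, y, z each as a share of 0.4 m, from -1 to 1, then the turn about the tool's z as a share of 60 degrees, from -1 to 1. In form: [[[hand, x, y, z, spin], ...]]. A call has 1 to 12 rows; each row shifts and turns the commanded pose from where the row before left it, along the tool's axes as they then stand; what a row does not reach is not made up. A row lasts 1/12 s, in which the tool goes at most 41.7 mm and 7.16 degrees, less where a joint would pass 70% of its speed; a pose out of reach is approached as far as the arm can. A call with a number of a shift or a turn outside -1 to 1 is refused whole. A call with a gripper value outside its range is refused whole. The fingers move at their own pace and stop on an object; FORCE is the grip in N (left out, the last holds). Time passes only in rows, so rows that do not move let the fingers close. It gives the time, the measured TCP pose, the force, the opening and the grip force at its end, in the units of the state.
- get_state(): the state, without advancing time (a new reading comes with each control period).
- read_camera(name): name is "side" or "top" or "wrist"; returns the picture (400x640x3 uint8, red, green, blue); there is no depth.
- camera_model(name): a dict with "fovy" (degrees; the focal length in pixels is half the picture's height over the tangent of half this angle, whatever the lens; pixels are square), "cx", "cy" (the principal point, pixels), "rvec" (rotation vector, rad) and "tvec" (3), from world to camera coordinates, as OpenCV has them; the wrist camera has in their place "mount" (4x4, takes a point from camera to tool coordinates, whose origin is the TCP and whose axes are the flange's). Camera axes: x right, y down, z forward; pixel columns grow to the right and rows downward; lengths in m; the calibration is good to about 2 mm. A picture is of the moment at which its call begins: read the wrist's pose just before it. camera_model takes no time and is no camera call.
- close_job(): hands the job in; it is judged then, once.
The state is a dict: "clock": time; "joint_positions": joint angles; "qd": joint speeds; "joint_efforts": joint torques, N m; "tool_pos": TCP position; "tool_rot": TCP orientation; "ft_force": force on the tool from outside, world axes, zero at the start; "ft_torque": the same for the moment, N m; "width": finger opening in m; "gripper_force": force on a finger pad.
Only numpy, scipy, OpenCV 4.12 (cv2) and the standard library are available. Lean on these libraries where they do the work, as an engineer would, in place of code of your own. Each camera call takes 0.05 s, during which the arm holds its last target. There are 200 camera calls.

## Working session

There is one attempt and no reset: what is moved stays moved. The work goes in short steps, Python scripts to look and compute and a shell command to move; the robot and the scene stay as the last step left them, time stands still between calls to the robot, and variables do not carry over. Pictures are saved under pics/ and viewed, at most 10 in all, crops included, and the job is handed in when it is done.

```bash
mkdir -p pics; ls; python3 - <<'E'
from rig import *
import cv2
for n in("top","side","wrist"):
    im=read_camera(n); cv2.imwrite(f"pics/{n}0.png",im[:,:,::-1]); print(n,camera_model(n))
print(get_state())
E
```

```text
pics
top {'fovy': 52.600935239484116, 'cx': 319.97737320472874, 'cy': 204.87983936519436, 'rvec': array([ 2.15932517, -2.17476553,  0.11943426]), 'tvec': array([0.27462137, 0.54152153, 1.09968774])}
side {'fovy': 57.56254976335298, 'cx': 320.35444227421976, 'cy': 201.74154475462024, 'rvec': array([ 2.22407264, -0.47928974,  0.20368223]), 'tvec': array([-0.35431966,  0.34399243,  0.53514397])}
wrist {'fovy': 66.44258059868586, 'cx': 320.0421679573003, 'cy': 205.34700588541776, 'mount': array([[ 1.96079986e-04, -9.62120621e-01, -2.72624048e-01,
         7.65377771e-02],
       [ 9.99999945e-01,  1.15286451e-04,  3.12373411e-04,
        -2.52225571e-04],
       [-2.69111041e-04, -2.72624094e-01,  9.62120591e-01,
        -1.88651765e-01],
       [ 0.00000000e+00,  0.00000000e+00,  0.00000000e+00,
         1.00000000e+00]])}
{'clock': 0.15, 'joint_positions': array([-1.20769764,  0.59994734, -0.00251867,  1.59995514,  0.00178756,
        0.94291805, -0.07983284]), 'qd': array([-3.13732712e-04, -3.47546949e-03, -6.40163692e-07,  5.77853237e-04,
       -2.11258532e-04, -1.72866477e-03, -4.85926404e-04]), 'joint_efforts': array([ 2.71586629e-03, -7.65586352e+01,  1.49902694e+00, -2.52563918e+01,
       -5.23285428e-02,  1.48560223e-02,  1.22881374e-04]), 'tool_pos': array([0.30852259, 0.65562697, 0.19575118]), 'tool_rot': array([-6.85250922e-01, -3.06579546e+00,  1.91143601e-03]), 'ft_force': array([0.43503652, 0.51223083, 0.59868932]), 'ft_torque': array([ 0.00804159,  0.04547669, -0.011674  ]), 'gripper_force': 0.0, 'width': 0.09288636133714889}
```

View pics/top0.png

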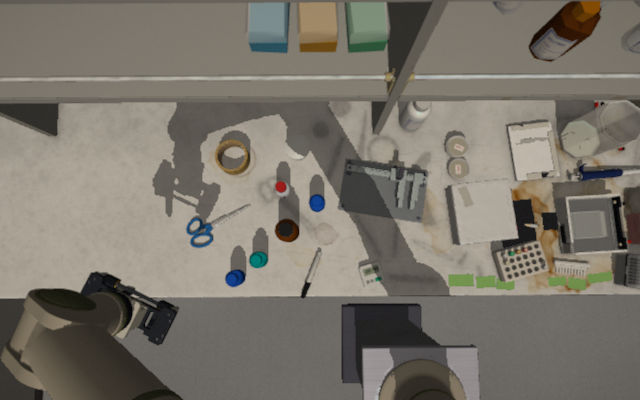

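View pics/side0.png

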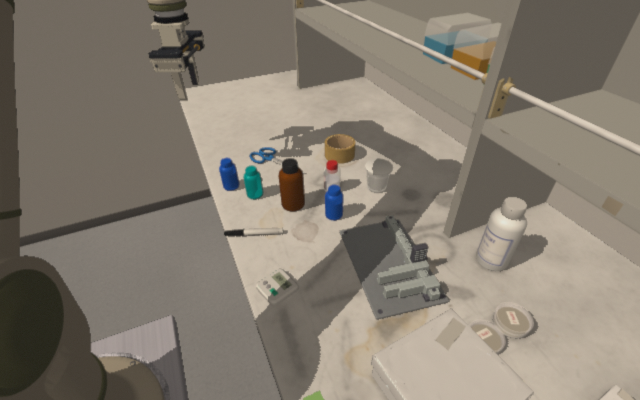

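The top view shows the clear bottle with its red cap at (281,187), the brown bottle at (287,230) and the cup near (297,147). The caliper is at (384,190), with its jaws nearly shut on the right. The side view shows the red cap at (332,166), blue look-alikes at (334,200) and (229,175), and a turquoise one at (254,183). I'll zoom in next.

```bash
python3 - <<'E'
import cv2, numpy as np
a=cv2.imread("pics/top0.png")[130:260,255:440]; b=cv2.imread("pics/side0.png")[150:320,310:460]
a=cv2.resize(a,None,fx=4,fy=4,interpolation=3); cv2.imwrite("pics/c1.png",a)
b=cv2.resize(b,None,fx=3.5,fy=3.5,interpolation=3); cv2.imwrite("pics/c2.png",b)
E
cat > h.py <<'E'
import numpy as np, cv2
from rig import *
from scipy.spatial.transform import Rotation as R
def cam(n,st=None):
    m=camera_model(n); f=200/np.tan(np.radians(m["fovy"]/2)); K=np.array([[f,0,m["cx"]],[0,f,m["cy"]],[0,0,1]])
    if "mount" in m:
        T=np.eye(4);T[:3,:3]=R.from_rotvec(st["tool_rot"]).as_matrix();T[:3,3]=st["tool_pos"]
        T=T@m["mount"]; return K,T[:3,:3],T[:3,3]
    r=R.from_rotvec(m["rvec"]).as_matrix(); return K,r.T,-r.T@m["tvec"]
def ray(c,p):
    K,r,o=c; return o, r@np.linalg.inv(K)@np.array([p[0],p[1],1.])
def onz(c,p,z):
    o,d=ray(c,p); return o+d*(z-o[2])/d[2]
def tri(c1,p1,c2,p2):
    o1,d1=ray(c1,p1);o2,d2=ray(c2,p2)
    s,t=np.linalg.lstsq(np.c_[d1,-d2],o2-o1,rcond=None)[0]
    a,b=o1+s*d1,o2+t*d2
    return (a+b)/2,np.linalg.norm(a-b)
def proj(c,X):
    K,r,o=c; q=K@(r.T@(np.asarray(X)-o)); return q[:2]/q[2]
E
python3 - <<'E'
from h import *
T,S=cam("top"),cam("side")
def red(n):
    im=cv2.imread(f"pics/{n}0.png");h=cv2.cvtColor(im,cv2.COLOR_BGR2HSV)
    m=(((h[...,0]<6)|(h[...,0]>172))&(h[...,1]>150)&(h[...,2]>90)).astype(np.uint8)
    k,l,s,c=cv2.connectedComponentsWithStats(m)
    for i in range(1,k):
        if s[i,4]>15: print(n,s[i],c[i])
red("top");red("side")
for p in[(281,187)]:print(onz(T,p,.085))
print(tri(T,(281,187),S,(332,165)))
E
```

```text
top [276 181  10  11  86] [280.41860465 186.38372093]
side [327 160  10  10  85] [331.51764706 164.72941176]
[0.58600147 0.37431863 0.085     ]
(array([0.58724512, 0.37477179, 0.07895559]), np.float64(0.0006659290907863077))
```

View pics/c1.png

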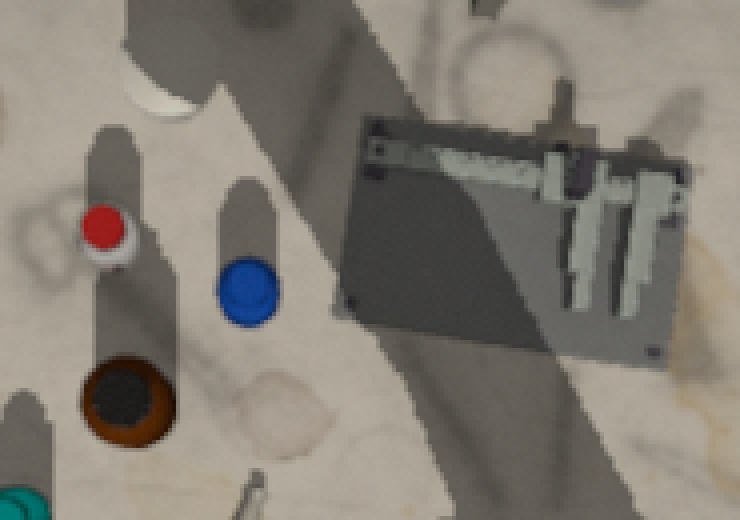

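View pics/c2.png

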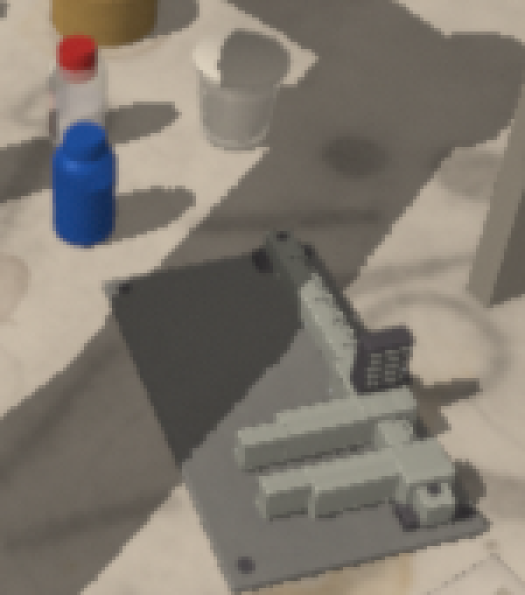

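The crops show the plate corners, the dark tab at about (400,173) in the top view and the jaws. Next I'll fit the caliper pose.

```bash
cat >> h.py <<'E'
def fit(z=.008):
    T=cam("top")
    px=[(363,117),(690,162),(665,370),(335,315)]
    W=np.array([onz(T,((u+.5)/4-.5+255,(v+.5)/4-.5+130),z)[:2] for u,v in px])
    L=np.array([[75,120],[75,-120],[-75,-120],[-75,120]])/1000
    c=W.mean(0); H=L.T@(W-c); a=np.arctan2(H[0,1]-H[1,0],H[0,0]+H[1,1])
    r=np.array([[np.cos(a),-np.sin(a)],[np.sin(a),np.cos(a)]])
    return c,a,r,W,W-c-(r@L.T).T
E
python3 - <<'E'
from h import *
c,a,r,W,res=fit(); print("cal",c,a,"res mm",res*1000)
T,S=cam("top"),cam("side")
print("tab", tri(T,((580)/4+255,172/4+130),S,(385/3.5+310,335/3.5+150)))
w=onz(T,(580/4+255,172/4+130),.077);print(w, "local",r.T@(w[:2]-c))
# jaw gap edges local at z=.036, moving face right edge x~598 ; fixed face left edge x~632, row 250
for u in(600,572,632,655): print(u,r.T@(onz(T,(u/4+255,240/4+130),.036)[:2]-c))
for n,p in dict(large=(122,398),cup=(175,60),blue=(248,290)).items(): print(n,onz(T,(p[0]/4+255,p[1]/4+130),dict(large=.13,cup=.07,blue=.08)[n]))
s=get_state();Rm=R.from_rotvec(s["tool_rot"]).as_matrix();print(Rm.round(3))
b=np.array([.587,.375]);print("bottle yaw to base",np.arctan2(.375,.587))
E
```

```text
cal [0.58806378 0.09083096] -0.1576238377051959 res mm [[-2.6278781  -0.89947531]
 [ 0.58002995  1.9921601 ]
 [-0.50797997  1.47794632]
 [ 2.55582813 -2.57063111]]
tab (array([0.62477662, 0.05353233, 0.07487138]), np.float64(0.002816619958167835))
[0.62312555 0.05471019 0.077     ] local [ 0.04029706 -0.03016927]
600 [ 0.00366023 -0.05717307]
572 [ 0.00073407 -0.0378999 ]
632 [ 0.00700466 -0.07920113]
655 [ 0.00940862 -0.09503484]
large [0.47071282 0.35839388 0.13      ]
cup [0.70388517 0.3276393  0.07      ]
blue [0.54437265 0.27877922 0.08      ]
[[-0.905  0.426 -0.   ]
 [ 0.426  0.905 -0.001]
 [-0.    -0.001 -1.   ]]
bottle yaw to base 0.56849094219286
```

```bash
python3 - <<'E'
from h import *
T,S=cam("top"),cam("side")
print("post foot",onz(T,(378,133),0), onz(S,(450,235),0))
for z in(.2,.3,.4,.5):print(z,"shelf edge",onz(T,(300,100),z))
# post front edge (side view) bottom (448,232), up to (503,30)
print("shelf front lower edge tri", tri(T,(390,97),S,(497,82)))
E
python3 -m creep '[[[1,0,0,0,-0.09],[1,0,0,0,-0.09],[1,0,0,0,-0.09],[1,-0.0576,-0.0796,0,0],[1,-0.0576,-0.0796,0,0],[1,-0.0576,-0.0796,0,0],[1,-0.0576,-0.0796,0,0],[1,-0.0576,-0.0796,0,0],[1,-0.0576,-0.0796,0,0],[1,-0.0576,-0.0796,0,0],[1,-0.0576,-0.0796,0,0]]]' 20
```

```text
post foot [0.75637433 0.09984666 0.        ] [0.76148025 0.10532233 0.        ]
0.2 shelf edge [0.78184058 0.3179469  0.2       ]
0.3 shelf edge [0.74400742 0.31330393 0.3       ]
0.4 shelf edge [0.70617425 0.30866096 0.4       ]
0.5 shelf edge [0.66834109 0.30401799 0.5       ]
shelf front lower edge tri (array([0.74513762, 0.11367299, 0.35498066]), np.float64(0.040010429918422234))
clock: 1.07
tool_pos: [0.4514, 0.3737, 0.1964]
tool_rot: [-0.246, -3.132, 0.0]
ft_force: [0.7, -0.6, 0.0]
width: 0.0934
gripper_force: 0.0
```

```bash
python3 -m creep '[[[-0.2,-0.0572,-0.0792,0,0],[-0.2,-0.0572,-0.0792,0,0],[-0.2,-0.0572,-0.0792,0,0],[-0.2,-0.0572,-0.0792,0,0],[-0.2,-0.0572,-0.0792,0,0],[-0.2,-0.0572,-0.0792,0,0],[-0.2,-0.0572,-0.0792,0,0],[-0.2,-0.0572,-0.0792,0,0],[-0.2,-0.0572,-0.0792,0,0],[-0.2,0,0,0,0],[-0.2,0,0,0,0]]]' 20
python3 - <<'E'
from h import *
import pickle
s=get_state();im=read_camera("wrist");cv2.imwrite("pics/w1.png",im[:,:,::-1]);pickle.dump(s,open("w1.pkl","wb"));print(s["tool_pos"],s["tool_rot"])
E
```

```text
clock: 1.98
tool_pos: [0.6103, 0.0587, 0.196]
tool_rot: [-0.254, -3.131, 0.001]
ft_force: [-0.6, 1.4, -0.3]
width: 0.0372
gripper_force: 0.0
[0.61025941 0.05873897 0.19602811] [-2.54303769e-01 -3.13105764e+00  1.41844942e-03]
```

View pics/w1.png

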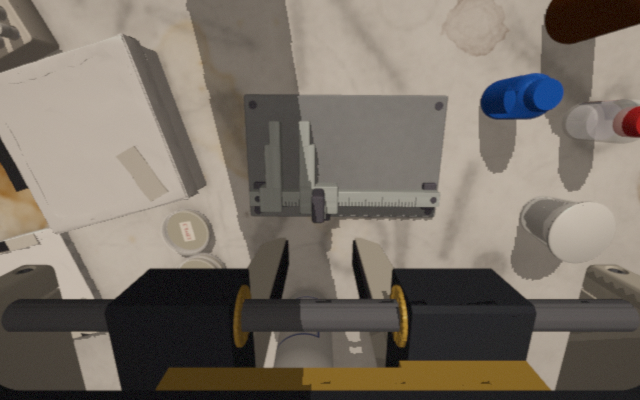

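The wrist view shows the plate corners at about (246,96), (447,96), (440,218) and (247,217), and the tab at (319,205). I'll refine the caliper pose from these.

```bash
cat > f2.py <<'E'
from h import *
import pickle
s=pickle.load(open("w1.pkl","rb"));C=cam("wrist",s);im=cv2.imread("pics/w1.png")
g=cv2.cvtColor(im,cv2.COLOR_BGR2GRAY)
P=np.array([(447,96),(246,96),(247,217),(440,218)],np.float32) # (-x,+y),(-x,-y),(+x,-y),(+x,+y)
P=cv2.cornerSubPix(g,P.reshape(-1,1,2).copy(),(4,4),(-1,-1),(3,30,.01)).reshape(-1,2)
W=np.array([onz(C,p,.008)[:2] for p in P]);L=np.array([[-75,120],[-75,-120],[75,-120],[75,120]])/1000
c=W.mean(0);H=L.T@(W-c);a=np.arctan2(H[0,1]-H[1,0],H[0,0]+H[1,1]);r=np.array([[np.cos(a),-np.sin(a)],[np.sin(a),np.cos(a)]])
E
python3 - <<'E'
from f2 import *
print(P,"cal",c,a,"res mm",((W-c-(r@L.T).T)*1000).round(1))
h=lambda x,y,z:np.r_[r@[x,y]+c,z]
for g in(.0,.02,.03):print(g,"tab top corners",[proj(C,h(.045+i*.015,-.053+g+j*.007,.077)).round(0) for i,j in((1,1),(1,-1),(-1,-1),(-1,1))],"movface tip",proj(C,h(-.045,-.075+g,.036)),"fix",proj(C,h(-.045,-.075,.036)))
z=cv2.resize(im[90:230,235:450],None,fx=3.6,fy=3.6,interpolation=3);cv2.imwrite("pics/w1c.png",z)
for n,p,zz in(("red",(632,122),.085),("blue",(545,94),.085)): print(n,onz(C,p,zz))
E
```

```text
[[447.76688  95.97975]
 [244.71234  93.71921]
 [247.      217.     ]
 [440.      218.     ]] cal [0.58709542 0.09330901] -0.16769197541959494 res mm [[ 0.2 -2.4]
 [-0.3  1.6]
 [-0.8 -4.7]
 [ 0.8  5.4]]
0.0 tab top corners [array([305., 224.]), array([292., 224.]), array([291., 197.]), array([305., 197.])] movface tip [279.83051612 121.37159608] fix [279.83051612 121.37159608]
0.02 tab top corners [array([324., 224.]), array([311., 224.]), array([311., 197.]), array([324., 197.])] movface tip [297.99462575 121.48108379] fix [279.83051612 121.37159608]
0.03 tab top corners [array([333., 224.]), array([320., 224.]), array([320., 197.]), array([334., 197.])] movface tip [307.0761287  121.53582432] fix [279.83051612 121.37159608]
red [0.58510705 0.36180697 0.085     ]
blue [0.54641469 0.2797249  0.085     ]
```

View pics/w1c.png

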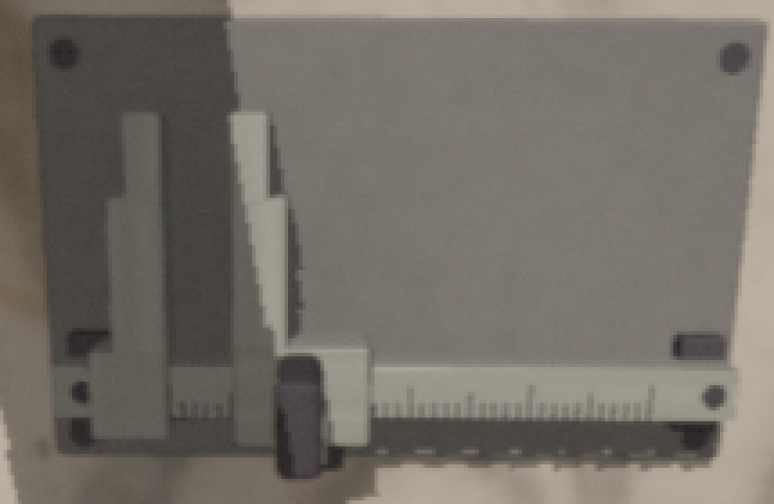

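```bash
sed -i 's/^P=np.*/P=np.array([(768,22),(33,18),(58,453),(716,458)])\/3.6+[235-.36,90-.36]/; /cornerSubPix/d' f2.py
python3 - <<'E'
from f2 import *
print("cal",c,a,"res mm",((W-c-(r@L.T).T)*1000).round(1))
h=lambda x,y,z:np.r_[r@[x,y]+c,z]
q=lambda u,v:(u/3.6+234.64,v/3.6+89.64)
loc=lambda u,v,z:(r.T@(onz(C,q(u,v),z)[:2]-c)).round(4)
print("tab",onz(C,q(299,431),.077),loc(299,431,.077))
print("fix face tip",loc(160,112,.036),"mov face tip",loc(230,112,.036),"tips mov other",loc(268,112,.036))
print("world y axis of cal",r[:,1],"open tab",h(.045,.032,.06))
s=get_state();M=R.from_rotvec(s["tool_rot"]).as_matrix();print(M.round(4))
t=onz(C,q(299,431),.077);d=np.r_[t[:2],.058]-s["tool_pos"];print("move share",(M.T@d/.4).round(4))
E
```

```text
cal [0.586208   0.09232346] -0.16922479758710762 res mm [[ 0.7 -1.2]
 [ 1.6  1.2]
 [-0.9  1.7]
 [-1.4 -1.6]]
tab [0.62465803 0.05385045 0.077     ] [ 0.0444 -0.0314]
fix face tip [-0.0448 -0.0748] mov face tip [-0.045  -0.0534] tips mov other [-0.0451 -0.0417]
world y axis of cal [0.16841827 0.98571562] open tab [0.63595459 0.11628754 0.06      ]
[[-9.874e-01  1.583e-01 -7.000e-04]
 [ 1.583e-01  9.874e-01  1.000e-04]
 [ 7.000e-04 -0.000e+00 -1.000e+00]]
move share [-0.0403 -0.0119  0.3452]
```

Everything agrees: the fixed face comes out at -74.8 mm, the jaw tip at -44.8 mm, and the gap is about 21 mm. Next I'll lower the fingers astride the tab and push.

```bash
python3 -m creep '[[[-0.2,-0.0403,-0.0119,0,-0.01],[-0.2,0,0,0.08,0],[-0.2,0,0,0.08,0],[-0.2,0,0,0.08,0],[-0.2,0,0,0.06,0],[-0.2,0,0,0.045,0],[-0.2,0,0,0,0],[-0.2,0,0,0,0]]]' 20
python3 -m creep '[[[-0.2,0,0.01,0,0],[-0.2,0,0.015,0,0],[-0.2,0,0.02,0,0],[-0.2,0,0.02,0,0],[-0.2,0,0.02,0,0],[-0.2,0,0.02,0,0],[-0.2,0,0.02,0,0],[-0.2,0,0.02,0,0],[-0.2,0,0.02,0,0],[-0.2,0,0.02,0,0],[-0.2,0,0.02,0,0],[-0.2,0,0.015,0,0]]]'
```

```text
clock: 2.7
tool_pos: [0.6239, 0.0563, 0.0579]
tool_rot: [-0.226, -3.131, -0.0]
ft_force: [0.0, -0.2, 0.4]
width: 0.0372
gripper_force: 0.0
clock: 3.7
tool_pos: [0.6378, 0.1428, 0.0584]
tool_rot: [0.229, 3.133, 0.0]
ft_force: [-0.3, -0.9, 0.7]
width: 0.0371
gripper_force: 0.0
```

```bash
python3 -m creep '[[[-0.2,0,-0.015,0,0.022],[-0.2,0,0,-0.08,0],[-0.2,0,0,-0.09,0],[-0.2,0,0,-0.09,0],[0.5,0,0,-0.085,0],[0.5,0.035,0.065,0,0],[0.5,0.035,0.065,0,0],[0.5,0.035,0.065,0,0],[0.5,0,0,0,0],[0.5,0,0,0,0],[0.5,0,0,0,0]]]'
python3 - <<'E'
from h import *
import pickle
s=get_state();im=read_camera("wrist");cv2.imwrite("pics/w2.png",im[:,:,::-1]);pickle.dump(s,open("w2.pkl","wb"));print(s["tool_pos"],s["tool_rot"])
E
```

```text
clock: 4.62
tool_pos: [0.6087, 0.2183, 0.1963]
tool_rot: [0.268, 3.13, -0.002]
ft_force: [1.0, -0.0, -0.8]
width: 0.0696
gripper_force: 0.0
[0.60874768 0.218342   0.19632064] [ 2.68056445e-01  3.13009159e+00 -1.60365160e-03]
```

View pics/w2.png

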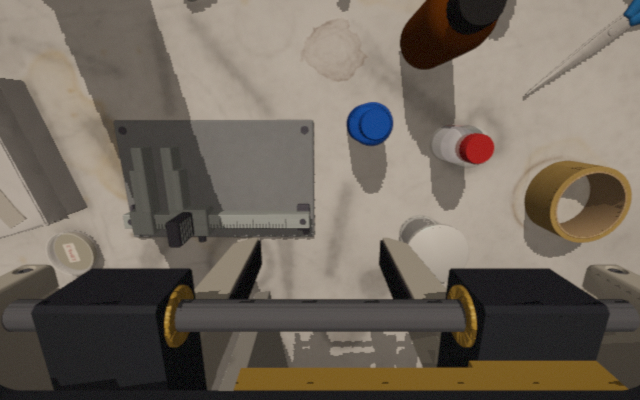

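The jaw does not look opened: jaws at about (140,190) and (170,190), tab at (180,230), red cap at (477,149). I'll measure before doing anything else.

```bash
python3 - <<'E'
from h import *
import pickle
s=pickle.load(open("w2.pkl","rb"));C=cam("wrist",s);im=cv2.imread("pics/w2.png")
a=-.1692;c=np.array([.5862,.0923]);r=np.array([[np.cos(a),-np.sin(a)],[np.sin(a),np.cos(a)]])
h=lambda x,y,z:np.r_[r@[x,y]+c,z]
for g in(0,.0214,.1):print(g,"tab top",proj(C,h(.045,-.053+g,.077)).round(),"tab foot",proj(C,h(.045,-.053+g,.037)).round(),"mov face tip",proj(C,h(-.045,-.075+g,.036)).round())
print("plate corners",[proj(C,h(x,y,.008)).round() for x in(-.075,.075) for y in(-.12,.12)])
hs=cv2.cvtColor(im,cv2.COLOR_BGR2HSV);m=(((hs[...,0]<6)|(hs[...,0]>172))&(hs[...,1]>150)&(hs[...,2]>90)).astype(np.uint8)
k,l,st,ce=cv2.connectedComponentsWithStats(m);i=1+st[1:,4].argmax();print(st[i],ce[i],onz(C,ce[i],.083))
t=im[110:250,100:325];d=im[20:180,330:520]
for n in["top"]:
    T=read_camera(n);cv2.imwrite("pics/top2.png",T[:,:,::-1])
T=T[150:230,330:440,::-1]
A=cv2.resize(t,None,fx=3.5,fy=3.5,interpolation=3)[:490,:787]
cv2.imwrite("pics/c3.png",A)
E
```

```text
0 tab top [152. 235.] tab foot [170. 223.] mov face tip [140. 147.]
0.0214 tab top [172. 235.] tab foot [188. 223.] mov face tip [159. 147.]
0.1 tab top [245. 235.] tab foot [253. 223.] mov face tip [229. 147.]
plate corners [array([111., 120.]), array([313., 119.]), array([133., 237.]), array([314., 237.])]
[460 134  34  30 747] [477.3145917 147.6064257] [0.58596867 0.37781039 0.083     ]
```

View pics/c3.png

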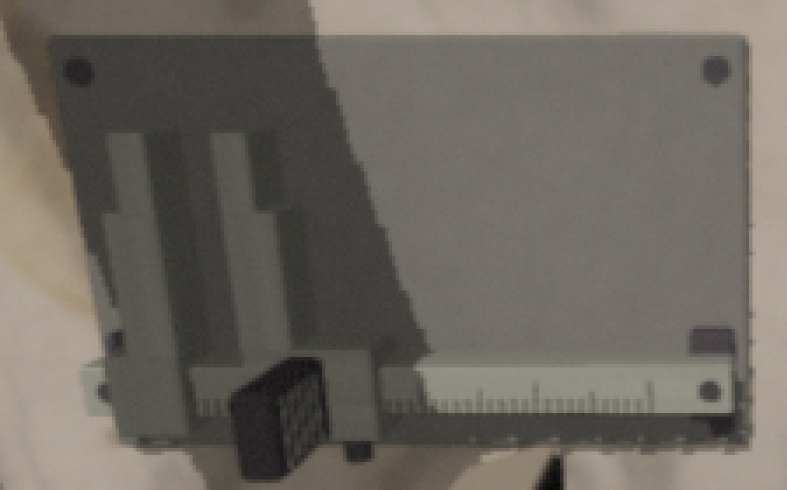

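```bash
python3 - <<'E'
from h import *
a=cv2.imread("pics/top0.png");S=read_camera("side")[:,:,::-1];cv2.imwrite("pics/side2.png",S)
b=cv2.imread("pics/top2.png");s0=cv2.imread("pics/side0.png")
d=cv2.absdiff(a,b).max(2)[155:225,335:432];print("top diff>40:",(d>40).sum())
ys,xs=np.where(d>40);print(xs.min()+335,xs.max()+335,ys.min()+155,ys.max()+155) if len(xs) else 0
A=cv2.resize(np.hstack([b[120:260,260:440],S[150:320,310:490][:140]]),None,fx=2.2,fy=2.2,interpolation=3);cv2.imwrite("pics/c4.png",A);print(A.shape)
E
```

```text
top diff>40: 3387
335 431 155 224
(308, 792, 3)
```

```bash
python3 - <<'E'
from h import *
S=cam("side")
a=-.1692;c=np.array([.5862,.0923]);r=np.array([[np.cos(a),-np.sin(a)],[np.sin(a),np.cos(a)]])
h=lambda x,y,z:np.r_[r@[x,y]+c,z]
for g in(0,.0214,.1):print(g,"tab",proj(S,h(.045,-.053+g,.077)).round(),proj(S,h(.045,-.053+g,.037)).round(),"tip",proj(S,h(-.045,-.075+g,.036)).round())
x=cv2.imread("pics/side0.png");y=cv2.imread("pics/side2.png")
A=np.hstack([x[215:315,340:460],y[215:315,340:460]]);cv2.imwrite("pics/c4.png",cv2.resize(A,None,fx=3.3,fy=3.3,interpolation=3))
E
```

```text
0 tab [425. 253.] [421. 267.] tip [383. 285.]
0.0214 tab [420. 245.] [416. 259.] tip [379. 276.]
0.1 tab [403. 219.] [401. 232.] tip [365. 248.]
```

View pics/c4.png

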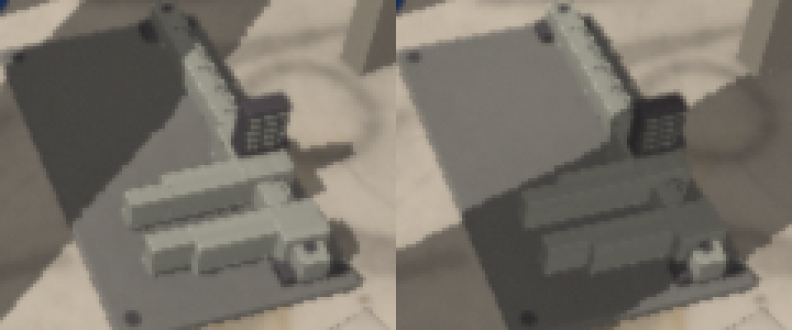

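The tab has not moved. I'll go back and close gently on it, using the finger width to check that it is really between the fingers.

```bash
python3 -m creep '[[[-0.2,-0.0218,-0.0797,0,0],[-0.2,-0.0218,-0.0797,0,0],[-0.2,-0.0218,-0.0797,0,0],[-0.2,-0.0218,-0.0797,0,0],[-0.2,-0.0218,-0.0797,0,0],[-0.2,0,0,0,0],[-0.2,0,0,0.09,0],[-0.2,0,0,0.09,0],[-0.2,0,0,0.09,0],[-0.2,0,0,0.075,0],[-0.2,0,0,0,0],[-0.2,0,0,0,0]]]' 4
python3 -m creep '[[[-1,0,0,0,0],[-1,0,0,0,0],[-1,0,0,0,0],[-1,0,0,0,0],[-1,0,0,0,0]]]' 4
python3 - <<'E'
from h import *
for n in("side","top"):
    cv2.imwrite(f"pics/{n}3.png",read_camera(n)[:,:,::-1])
s=get_state();print(s["tool_pos"],s["width"],s["gripper_force"])
E
```

```text
clock: 5.77
tool_pos: [0.6239, 0.0542, 0.0574]
tool_rot: [-0.268, -3.127, 0.002]
ft_force: [-0.2, -0.0, 1.7]
width: 0.0372
gripper_force: 0.0
clock: 6.18
tool_pos: [0.6252, 0.0553, 0.0596]
tool_rot: [0.266, 3.129, 0.001]
ft_force: [-0.4, 0.3, 0.1]
width: 0.0083
gripper_force: 0.0
[0.62496606 0.05521877 0.05909331] 0.0018061873333641279 0.0
```

```bash
python3 - <<'E'
import cv2,numpy as np
a=cv2.imread("pics/side3.png")[120:320,310:510];b=cv2.imread("pics/top3.png")[100:300,320:520]
cv2.imwrite("pics/c5.png",cv2.resize(np.hstack([a,b]),None,fx=2,fy=2,interpolation=3))
E
```

```text
(no output)
```

View pics/c5.png

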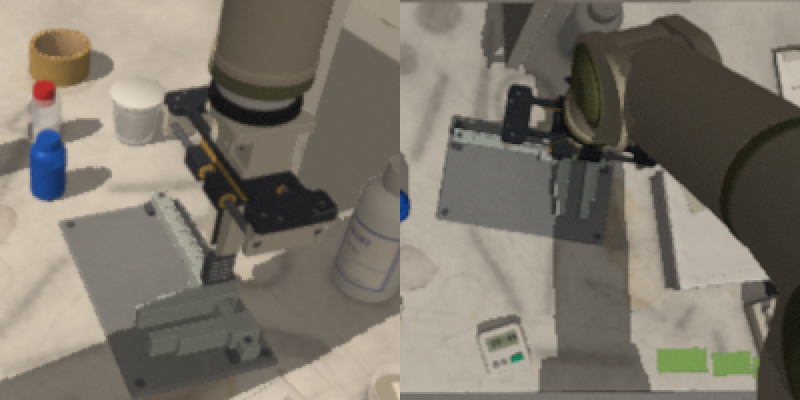

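```bash
python3 - <<'E'
from h import *
S,T=cam("side"),cam("top");print("cams",S[2],T[2])
s=get_state();print(s["tool_pos"],s["joint_positions"].round(4))
M=R.from_rotvec(s["tool_rot"]).as_matrix()
for z in(0,-.02,-.04,-.06,-.084):
  print(z,[ (proj(S,s["tool_pos"]+M@[0,y,z])-[310,120])*2 for y in(-.0175,0,.0175)])
print("tab top corners crop",[(proj(S,[.6247+i,.0539+j,.077])-[310,120])*2 for i in(-.015,.015) for j in(-.007,.007)])
# skyline colour along finger column
im=cv2.imread("pics/side3.png")
for v in range(225,262,2):print(v,[tuple(int(q) for q in im[v,u]) for u in (412,416,420,424,428)])
E
```

```text
cams [ 0.25515727 -0.32099673  0.60175423] [0.4220301  0.27379013 1.15104524]
[0.62496606 0.05521877 0.05909331] [-0.1605  0.6528 -0.0273  1.9366  0.0318  0.5516  1.192 ]
0 [array([223.10751995, 274.20751109]), array([215.15141389, 261.3339866 ]), array([207.47671666, 248.91580085])]
-0.02 [array([226.49188098, 260.26828745]), array([218.33040421, 247.41830056]), array([210.46270758, 235.03086119])]
-0.04 [array([230.00279134, 245.80784299]), array([221.62604595, 232.99198551]), array([213.55626036, 220.6457559 ])]
-0.06 [array([233.64748424, 230.79638617]), array([225.04487982, 218.02641024]), array([216.76329353, 205.7329637 ])]
-0.084 [array([238.20872705, 212.00992013]), array([229.32004289, 199.31234659]), array([220.77051711, 187.09926416])]
tab top corners crop [array([209.98992386, 259.45250758]), array([201.57244832, 249.80839224]), array([235.61376109, 249.93147708]), array([226.95163279, 240.53866836])]
225 [(160, 178, 190), (132, 153, 166), (32, 33, 34), (58, 64, 67), (53, 54, 57)]
227 [(149, 165, 176), (133, 154, 167), (37, 38, 40), (73, 84, 89), (51, 51, 53)]
229 [(138,
[... 643 characters left out ...]
)]
245 [(68, 70, 72), (71, 75, 80), (79, 90, 97), (97, 111, 121), (101, 116, 125)]
247 [(81, 84, 87), (49, 49, 51), (75, 83, 91), (74, 81, 87), (120, 132, 142)]
249 [(60, 61, 63), (51, 49, 53), (54, 52, 54), (59, 60, 62), (156, 173, 185)]
251 [(51, 52, 54), (67, 70, 72), (68, 69, 71), (62, 65, 67), (161, 180, 193)]
253 [(44, 41, 44), (68, 72, 74), (65, 67, 70), (64, 66, 68), (163, 183, 197)]
255 [(44, 43, 46), (72, 75, 77), (67, 69, 72), (69, 72, 74), (160, 181, 195)]
257 [(43, 41, 44), (71, 74, 77), (64, 67, 68), (67, 69, 71), (115, 128, 138)]
259 [(45, 44, 46), (70, 73, 73), (58, 60, 61), (55, 56, 57), (82, 92, 99)]
261 [(49, 48, 52), (53, 53, 55), (65, 68, 69), (81, 87, 88), (82, 91, 98)]
```

The fingers end just above the tab top in this picture, at about (421,248). So the real tips sit roughly 20 mm higher than the reported TCP. I'll open, go 16 mm lower and test the grip again.

```bash
python3 -m creep '[[[-0.2,0,0,-0.02,0],[-0.2,0,0,0,0],[-0.2,0,0,0,0],[-0.2,0,0,0,0],[-0.2,0,0,0.02,0],[-0.2,0,0,0.02,0],[-0.2,0,0,0.02,0],[-0.2,0,0,0,0],[-0.2,0,0,0,0]]]' 4
python3 -m creep '[[[-1,0,0,0,0],[-1,0,0,0,0],[-1,0,0,0,0],[-1,0,0,0,0],[-1,0,0,0,0]]]' 4
```

```text
clock: 7.03
tool_pos: [0.624, 0.0551, 0.0413]
tool_rot: [-0.266, -3.128, 0.001]
ft_force: [-0.0, -1.4, 0.6]
width: 0.0374
gripper_force: 0.0
clock: 7.45
tool_pos: [0.6249, 0.055, 0.0428]
tool_rot: [0.266, 3.13, -0.0]
ft_force: [0.2, -1.0, -0.4]
width: 0.0138
gripper_force: 4.0
```

The tab is gripped, with a width of 13.8 mm. I'll slide it open now.

```bash
python3 -m creep '[[[-1,0,0.01,0,0],[-1,0,0.02,0,0],[-1,0,0.02,0,0],[-1,0,0.02,0,0],[-1,0,0.02,0,0],[-1,0,0.02,0,0],[-1,0,0.02,0,0],[-1,0,0.02,0,0],[-1,0,0.02,0,0],[-1,0,0.01,0,0],[-1,0,0,0,0],[-1,0,0,0,0]]]' 4
python3 -m creep '[[[-0.2,0,0,0,0],[-0.2,0,0,0,0],[-0.2,0,0,0,0],[-0.2,0,0,0,0],[-0.2,0,0,-0.08,0],[-0.2,0,0,-0.08,0],[0.5,0,0,-0.08,0],[0.5,0,0,-0.08,0],[0.5,0,0,-0.05,0],[0.5,0,0,0,0],[0.5,0,0,0,0]]]' 4
python3 - <<'E'
from h import *
S=cam("side");im=read_camera("side")[:,:,::-1];cv2.imwrite("pics/side4.png",im)
# dark tab vs light plate: compare to side2 patch
t=cv2.imread("pics/side0.png")[238:262,407:424]
q=cv2.matchTemplate(im[190:290,380:440].copy(),t,cv2.TM_CCOEFF_NORMED);_,v,_,l=cv2.minMaxLoc(q);print(v,np.array(l)+[380,190],"ref (407,238)")
a=-.1692;c=np.array([.5862,.0923]);r=np.array([[np.cos(a),-np.sin(a)],[np.sin(a),np.cos(a)]])
for g in(.0214,.08,.09,.1,.11):print(g,proj(S,np.r_[r@[.045,-.053+g]+c,.057]).round(1))
E
```

```text
clock: 8.45
tool_pos: [0.6372, 0.1279, 0.0426]
tool_rot: [0.264, 3.13, 0.002]
ft_force: [0.4, 1.7, 5.2]
width: 0.0136
gripper_force: 4.0
clock: 9.37
tool_pos: [0.6373, 0.126, 0.1915]
tool_rot: [0.266, 3.128, 0.001]
ft_force: [-0.6, -0.6, -0.7]
width: 0.066
gripper_force: 0.0
0.790917694568634 [392 212] ref (407,238)
0.0214 [418.  251.9]
0.08 [405.6 231.9]
0.09 [403.7 228.7]
0.1 [401.7 225.6]
0.11 [399.8 222.5]
```

The gap is now about 96 mm. Next is the bottle at (0.5865, 0.376).

```bash
python3 -m creep '[[[0.6,0.0289,0.0744,0,0],[0.6,0.0289,0.0744,0,0],[0.6,0.0289,0.0744,0,0],[0.6,0.0289,0.0744,0,0],[0.6,0.0289,0.0744,0,0],[0.6,0.0289,0.0744,0,0],[0.6,0.0289,0.0744,0,0],[0.6,0.0289,0.0744,0,0],[0.6,0,0,0,0],[0.6,0,0,0,0],[0.6,0,0,0,0]]]' 8
python3 - <<'E'
from h import *
s=get_state();C=cam("wrist",s);im=read_camera("wrist")[:,:,::-1];cv2.imwrite("pics/w5.png",im)
hs=cv2.cvtColor(im.copy(),cv2.COLOR_BGR2HSV);m=(((hs[...,0]<6)|(hs[...,0]>172))&(hs[...,1]>150)&(hs[...,2]>90)).astype(np.uint8)
k,l,st,ce=cv2.connectedComponentsWithStats(m);i=1+st[1:,4].argmax();p=onz(C,ce[i],.082);print(st[i],ce[i],p)
M=R.from_rotvec(s["tool_rot"]).as_matrix();print(s["tool_pos"],(M.T@(np.r_[p[:2],.024]-s["tool_pos"])/.4).round(4))
E
```

```text
clock: 10.33
tool_pos: [0.5855, 0.3753, 0.1887]
tool_rot: [-0.266, -3.129, 0.004]
ft_force: [-0.2, -0.4, -0.6]
width: 0.0748
gripper_force: 0.0
[311 184  28  30 677] [324.34416544 198.80945347] [0.58632688 0.37927    0.082     ]
[0.58545239 0.37527773 0.18868267] [-0.001   0.0113  0.4117]
```

```bash
python3 -m creep '[[[0.6,0,0.006,0,0],[0.6,0,0,0.08,0],[0.6,0,0,0.08,0],[0.6,0,0,0.08,0],[0.6,0,0,0.06,0],[0.6,0,0,0.04,0],[0.6,0,0,0,0]]]' 8
python3 -m creep '[[[0.6,0,0,0.04,0],[0.6,0,0,0.032,0],[0.6,0,0,0,0],[0.6,0,0,0,0],[-1,0,0,0,0],[-1,0,0,0,0],[-1,0,0,0,0],[-1,0,0,0,0],[-1,0,0,0,0],[-1,0,0,0,0]]]' 8
```

```text
clock: 10.97
tool_pos: [0.585, 0.3762, 0.0506]
tool_rot: [-0.268, -3.126, 0.007]
ft_force: [-0.7, -0.6, 0.0]
width: 0.0742
gripper_force: 0.0
clock: 11.8
tool_pos: [0.5864, 0.3789, 0.026]
tool_rot: [0.266, 3.13, 0.001]
ft_force: [-0.2, 0.8, 2.2]
width: 0.0442
gripper_force: 8.0
```

```bash
python3 -m creep '[[[-1,0,0,-0.03,0],[-1,0,0,-0.07,0],[-1,0,0,-0.09,0],[-1,0,0,-0.09,0],[-1,0,0,-0.04,0],[-1,-0.0083,-0.04,0,0],[-1,-0.0083,-0.07,0,0],[-1,-0.0083,-0.07,0,0],[-1,-0.0083,-0.07,0,0],[-1,-0.0083,-0.07,0,0],[-1,-0.0083,-0.07,0,0]]]' 8
python3 -m creep '[[[-1,-0.0083,-0.08,0,0],[-1,-0.0083,-0.08,0,0],[-1,-0.0083,-0.08,0,0],[-1,-0.0083,-0.08,0,0],[-1,-0.0083,-0.06,0,0],[-1,0,-0.037,0,0],[-1,0,0,0,0],[-1,0,0,0,0],[-1,0,0,0,0]]]' 8
python3 - <<'E'
from h import *
s=get_state();M=R.from_rotvec(s["tool_rot"]).as_matrix()
print(s["tool_pos"],s["width"],s["gripper_force"],(M.T@(np.array([.5677,.0549,.035])-s["tool_pos"])/.4).round(4))
for n in("side","wrist"):
    C=cam(n,s);im=read_camera(n)[:,:,::-1].copy();cv2.imwrite(f"pics/{n}6.png",im)
    hs=cv2.cvtColor(im,cv2.COLOR_BGR2HSV);m=(((hs[...,0]<6)|(hs[...,0]>172))&(hs[...,1]>150)&(hs[...,2]>90)).astype(np.uint8)
    k,l,st,ce=cv2.connectedComponentsWithStats(m);i=1+st[1:,4].argmax();print(n,st[i],ce[i], onz(C,ce[i],s["tool_pos"][2]-.026+.082))
E
```

```text
clock: 12.72
tool_pos: [0.5786, 0.2191, 0.1531]
tool_rot: [-0.266, -3.129, 0.002]
ft_force: [0.2, -0.4, -0.6]
width: 0.0437
gripper_force: 8.0
clock: 13.47
tool_pos: [0.5677, 0.0558, 0.1535]
tool_rot: [-0.264, -3.13, -0.001]
ft_force: [-0.1, 0.1, -1.2]
width: 0.0436
gripper_force: 8.0
[0.56768794 0.055782   0.15353191] 0.0435652898465927 7.995874732732773 [-0.0005 -0.0024  0.2963]
side [395 195  12  16 124] [400.11290323 202.19354839] [0.56028856 0.05311562 0.20953191]
wrist [ 291  248   59   51 2286] [321.87532808 277.33114611] [0.56511684 0.05714279 0.20953191]
```

```bash
python3 -m creep '[[[-1,0,0,0.06,0],[-1,0,0,0.07,0],[-1,0,0,0.07,0],[-1,0,0,0.05,0],[-1,0,0,0.025,0],[-1,0,0,0.012,0],[-1,0,0,0.004,0],[-1,0,0,0,0],[-1,0,0,0,0],[-1,0,0,0,0]]]' 8
```

```text
clock: 14.4
tool_pos: [0.5685, 0.0546, 0.0384]
tool_rot: [0.266, 3.129, 0.001]
ft_force: [-0.4, -0.1, -1.1]
width: 0.0438
gripper_force: 8.0
```

```bash
python3 -m creep '[[[-1,0,0,0.004,0],[-1,0,0,0.004,0],[-1,0,0,0,0],[-1,0,0,0,0]]]' 8
```

```text
clock: 14.73
tool_pos: [0.5678, 0.0544, 0.0341]
tool_rot: [0.266, 3.13, 0.0]
ft_force: [0.7, -0.4, -0.8]
width: 0.0438
gripper_force: 8.0
```

```bash
python3 -m creep '[[[-1,0,0,0.003,0],[-1,0,0,0,0],[-1,0,0,0,0],[-1,0,0,0,0]]]' 8
python3 -m creep '[[[0.3,0,0,0,0],[0.3,0,0,0,0],[0.3,0,0,0,0],[0.3,0,0,0,0],[0.3,0,0,-0.04,0],[0.3,0,0,-0.07,0],[0.3,0,0,-0.08,0],[0.3,0,0,-0.08,0],[0.3,0,0,-0.08,0],[0.3,0,0,0,0],[0.3,0,0,0,0]]]' 8
python3 - <<'E'
from h import *
s=get_state();a=-.1692;c=np.array([.5862,.0923]);r=np.array([[np.cos(a),-np.sin(a)],[np.sin(a),np.cos(a)]])
for n in("side","wrist"):
    C=cam(n,s);im=read_camera(n)[:,:,::-1].copy();cv2.imwrite(f"pics/{n}7.png",im)
    hs=cv2.cvtColor(im,cv2.COLOR_BGR2HSV);m=(((hs[...,0]<6)|(hs[...,0]>172))&(hs[...,1]>150)&(hs[...,2]>90)).astype(np.uint8)
    k,l,st,ce=cv2.connectedComponentsWithStats(m);i=1+st[1:,4].argmax();p=onz(C,ce[i],.088);print(n,st[i],ce[i],p,"local",r.T@(p[:2]-c))
    q=ce[i]; globals()[n]=(C,q)
print(tri(*side,*wrist))
t=r@[.045,.043]+c;M=R.from_rotvec(s["tool_rot"]).as_matrix();print(t,s["tool_pos"],(M.T@(np.r_[t,.043]-s["tool_pos"])/.4).round(4))
E
```

```text
clock: 15.07
tool_pos: [0.5681, 0.0546, 0.0333]
tool_rot: [0.266, 3.13, 0.0]
ft_force: [-0.0, -0.0, 5.6]
width: 0.0436
gripper_force: 8.0
clock: 15.98
tool_pos: [0.5688, 0.0545, 0.1746]
tool_rot: [0.266, 3.127, 0.001]
ft_force: [-1.0, 0.7, -1.1]
width: 0.0604
gripper_force: 0.0
side [389 244  15  15 184] [395.74456522 251.02173913] [0.56752604 0.05155403 0.088     ] local [-0.01154592 -0.04330869]
wrist [306 189  30  33 764] [320.64528796 204.85078534] [0.57016449 0.05505404 0.088     ] local [-0.00953453 -0.03941436]
(array([0.5710591 , 0.05503164, 0.08307553]), np.float64(0.0010266569742621216))
[0.63779833 0.12710823] [0.56879342 0.05454229 0.17457122] [-0.1382  0.2075  0.3297]
```

The bottle stands at local (-10, -41) mm. Now I'll go back to the tab, grip it lightly and close.

```bash
python3 -m creep '[[[-0.2,-0.0461,0.0692,0,0],[-0.2,-0.0461,0.0692,0,0],[-0.2,-0.0461,0.0692,0,0],[-0.2,0,0,0,0],[-0.2,0,0,0.08,0],[-0.2,0,0,0.08,0],[-0.2,0,0,0.08,0],[-0.2,0,0,0.06,0],[-0.2,0,0,0.03,0],[-0.2,0,0,0,0]]]' 4
python3 -m creep '[[[-1,0,0,0,0],[-1,0,0,0,0],[-1,0,0,0,0],[-1,0,0,0,0],[-1,0,0,0,0]]]' 4
```

```text
clock: 16.92
tool_pos: [0.6337, 0.1263, 0.0368]
tool_rot: [-0.265, -3.124, 0.004]
ft_force: [0.0, -0.3, -0.0]
width: 0.0371
gripper_force: 0.0
clock: 17.33
tool_pos: [0.6372, 0.1272, 0.0423]
tool_rot: [0.266, 3.128, 0.001]
ft_force: [0.0, -0.5, 3.4]
width: 0.0145
gripper_force: 4.0
```

```bash
python3 -m creep '[[[-1,0,-0.006,0,0],[-1,0,-0.012,0,0],[-1,0,-0.012,0,0],[-1,0,-0.012,0,0],[-1,0,-0.012,0,0],[-1,0,-0.012,0,0],[-1,0,-0.012,0,0],[-1,0,-0.012,0,0],[-1,0,-0.01,0,0],[-1,0,-0.007,0,0],[-1,0,0,0,0],[-1,0,0,0,0]]]' 4
cat > chk.py <<'E'
from h import *
s=get_state();a=-.1692;c=np.array([.5862,.0923]);r=np.array([[np.cos(a),-np.sin(a)],[np.sin(a),np.cos(a)]])
C=cam("side");im=read_camera("side")[:,:,::-1].copy();cv2.imwrite("pics/s_%.2f.png"%s["clock"],im)
hs=cv2.cvtColor(im,cv2.COLOR_BGR2HSV);m=(((hs[...,0]<6)|(hs[...,0]>172))&(hs[...,1]>150)&(hs[...,2]>90)).astype(np.uint8)
k,l,st,ce=cv2.connectedComponentsWithStats(m);i=1+st[1:,4].argmax();p=onz(C,ce[i],.088);print(st[i],"bottle local",r.T@(p[:2]-c))
print("tab local",r.T@(s["tool_pos"][:2]-c),"gap",(r.T@(s["tool_pos"][:2]-c))[1]+.053,s["ft_force"]@np.r_[r[:,1],0],s["width"])
E
python3 chk.py
```

```text
clock: 18.33
tool_pos: [0.63, 0.0843, 0.042]
tool_rot: [0.267, 3.128, 0.0]
ft_force: [0.2, -0.9, 7.1]
width: 0.0143
gripper_force: 4.0
[390 246  15  15 171] bottle local [-0.01117257 -0.04848687]
tab local [ 0.04451219 -0.0004705 ] gap 0.052529501660624894 -0.8370499544893641 0.014288292115956804
```

```bash
python3 -m creep '[[[-1,0,-0.004,0,0],[-1,0,-0.004,0,0],[-1,0,-0.004,0,0],[-1,0,-0.004,0,0],[-1,0,0,0,0],[-1,0,0,0,0],[-1,0,0,0,0]]]' 4;python3 chk.py
```

```text
clock: 18.97
tool_pos: [0.629, 0.0786, 0.042]
tool_rot: [0.266, 3.128, 0.001]
ft_force: [0.2, 0.7, 5.2]
width: 0.014
gripper_force: 4.0
[391 248  15  15 175] bottle local [-0.01143252 -0.05405477]
tab local [ 0.04449727 -0.00628365] gap 0.046716354437341776 0.7453122984361348 0.013964660078541942
```

```bash
for i in 1; do python3 -m creep '[[[-1,0,-0.002,0,0],[-1,0,0,0,0],[-1,0,0,0,0],[-1,0,0,0,0]]]' 4|grep -E 'pos|force|width';python3 -m creep '[[[-1,0,-0.002,0,0],[-1,0,0,0,0],[-1,0,0,0,0],[-1,0,0,0,0]]]' 4|grep -E 'pos|force|width';python3 -m creep '[[[-1,0,-0.002,0,0],[-1,0,0,0,0],[-1,0,0,0,0],[-1,0,0,0,0]]]' 4|grep -E 'pos|force|width'; done; python3 chk.py
```

```text
tool_pos: [0.6289, 0.0781, 0.042]
ft_force: [0.7, 0.5, 4.6]
width: 0.0136
gripper_force: 4.0
tool_pos: [0.6288, 0.0773, 0.0419]
ft_force: [0.9, 1.0, 5.2]
width: 0.0144
gripper_force: 4.0
tool_pos: [0.6286, 0.0765, 0.042]
ft_force: [0.8, 1.2, 5.5]
width: 0.0139
gripper_force: 4.0
[392 249  15  15 173] bottle local [-0.01130308 -0.05607215]
tab local [ 0.0444963  -0.00839491] gap 0.04460508868164706 1.30140302137336 0.013857064590253654
```

```bash
python3 -m creep '[[[-1,0,-0.002,0,0],[-1,0,0,0,0],[-1,0,0,0,0],[-1,0,0,0,0]]]' 4|grep -E 'pos|force|width';python3 -m creep '[[[-1,0,-0.002,0,0],[-1,0,0,0,0],[-1,0,0,0,0],[-1,0,0,0,0]]]' 4|grep -E 'pos|force|width'; python3 chk.py
```

```text
tool_pos: [0.6285, 0.0759, 0.0419]
ft_force: [1.1, 1.4, 5.9]
width: 0.0142
gripper_force: 4.0
tool_pos: [0.6285, 0.0757, 0.0418]
ft_force: [0.9, 2.9, 5.7]
width: 0.0139
gripper_force: 4.0
[392 249  15  15 173] bottle local [-0.01134144 -0.05690066]
tab local [ 0.0445096  -0.00928643] gap 0.04371357454197415 3.0079432205360015 0.013939305474715894
```

```bash
python3 -m creep '[[[-1,0,-0.002,0,0],[-1,0,0,0,0],[-1,0,0,0,0],[-1,0,0,0,0]]]' 4|grep -E 'pos|force|width'; python3 chk.py
```

```text
tool_pos: [0.6285, 0.0754, 0.0419]
ft_force: [0.8, 4.3, 5.8]
width: 0.0143
gripper_force: 4.0
[392 249  15  15 173] bottle local [-0.01132871 -0.0567129 ]
tab local [ 0.04454321 -0.00951982] gap 0.04348017672235931 4.412310467385281 0.01425759243296562
```

The bottle has stopped moving and the push force has risen to 4.4 N, so both jaws are touching it. I'll release and lift clear.

```bash
python3 -m creep '[[[-0.2,0,0,0,0],[-0.2,0,0,0,0],[-0.2,0,0,0,0],[-0.2,0,0,0,0],[-0.2,0,0,-0.04,0],[-0.2,0,0,-0.08,0],[-0.2,0,0,-0.08,0],[-0.2,0,0,-0.08,0],[-0.2,0,0,-0.08,0],[-0.2,0,0,0,0],[-0.2,0,0,0,0],[-0.2,0,0,0,0]]]' 4
python3 chk.py
python3 - <<'E'
from h import *
s=get_state();C=cam("wrist",s);im=read_camera("wrist")[:,:,::-1].copy();cv2.imwrite("pics/w9.png",im)
a=-.1692;c=np.array([.5862,.0923]);r=np.array([[np.cos(a),-np.sin(a)],[np.sin(a),np.cos(a)]])
S=cam("side");si=cv2.imread(sorted(__import__("glob").glob("pics/s_*.png"),key=lambda f:float(f[7:-4]))[-1])
t=cv2.imread("pics/side0.png")[238:262,407:424];q=cv2.matchTemplate(si[200:280,385:440].copy(),t,5);_,v,_,l=cv2.minMaxLoc(q);print(v,np.array(l)+[385,200]-[407,238])
for g in(.042,.044,.048,.052):print(g,proj(S,np.r_[r@[.045,-.053+g]+c,.057])-proj(S,np.r_[r@[.045,-.053+.0214]+c,.057]))
E
```

```text
clock: 22.17
tool_pos: [0.6266, 0.0734, 0.1843]
tool_rot: [-0.266, -3.13, 0.001]
ft_force: [0.4, 0.8, -0.8]
width: 0.0372
gripper_force: 0.0
[392 249  15  15 174] bottle local [-0.01130787 -0.05680342]
tab local [ 0.04302295 -0.0118649 ] gap 0.04113509819351811 0.8874337334937276 0.03724916925848237
0.8567551374435425 [-5 -8]
0.042 [-4.51421429 -7.3065602 ]
0.044 [-4.94253122 -7.99982004]
0.048 [-5.79401934 -9.37801098]
0.052 [ -6.63871489 -10.74520767]
```

The tab position gives a 44 mm gap, and the bottle stayed in place after release. I'll hand the job in.

```bash
python3 -c "
from rig import close_job
print(close_job())"
```

```text
the job is handed in; nothing more can be done
None
```

The small bottle stands upright on the caliper plate with both jaws closed on it (gap about 44 mm, last push 4.4 N), the arm is clear, and the job is handed in; no verdict came back, and contact after release was checked only by camera.

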